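Load the rack sampler: control rack first, patient rack behind

TASK

Load the sampler for the morning run, controls first: take the rack with the blue, yellow and red capped control tubes, bring it in through the open load lane on the left and under the hood, then right across against the right-hand wall into the reading lane, behind the front block. Then slide the rack with the purple capped patient tubes straight into the load lane, and leave both racks square in their lanes, fully home against the back wall. Keep every tube upright in its rack, do not disturb the other things on the desk, and let go.

Things in the scene. Friction and masses are not known exactly. Their poses are not given: they have to be found in the camera images.
- sampler: Fixed white bench-top rack sampler, 210 mm deep, 160 wide, 181 high (grey head on its right half: 197). Origin: centre of its underside; x from its open front to its back wall, y to its left, z up; turned up to 0.22 rad. Its floor is 22 mm above the desk. Racks enter the left lane, go under the hood, and only at the back, behind the front block, is there room to cross to the right lane.
- load_mouth (a point): Middle of the load lane's front edge, on the floor, 22 mm above the desk (sampler frame x -105, y +40 mm). Load lane: left lane, open in front, 56 mm wide, between the left rail (face y +68, from x -83 mm on, round-nosed) and the front block (face y +12). Rails are 10 mm thick, their tops 34 mm above the desk.
- front_block (a point): Middle of the top of the low solid block with three keys, 34 mm above the desk (sampler frame x -70, y -33 mm). It spans x -95 to -45 and y -78 to +12 mm and closes the front of the right (reading) lane. Behind it, from x -45 to the back wall's face at x +94 (139 mm, 8 more than a rack), the floor is open sideways from the left wall (y +68) to the right wall (y -68).
- hood_edge (a point): Middle of the lower front edge of the hood, 116 mm above the desk (sampler frame x -1, y 0 mm). The hood is solid, 116 to 181 mm above the desk, over both lanes from here to the back, with closed sides and back; tubes in a rack on the floor reach 108 mm. Ahead of it only the low rails stand. A rack home stands out 40 mm in front of it: hold it there with the tool leaning back from the hood.
- load_home (a point): Where the middle of the patient rack's underside belongs, on the floor of the load lane (sampler frame x +25, y +40 mm, 22 mm above the desk); the rack touches the back wall at x +28
- reading_home (a point): Where the middle of the control rack's underside belongs, on the floor of the reading lane (sampler frame x +25, y -40 mm, 22 mm above the desk); the rack touches the right wall at y -43 and the back wall at x +28
- control_rack: Loose white tube rack, 50 mm wide (its x), 131 long (its y), 56 high, 0.09 kg, origin: centre of its underside, z up; holds tubes with blue, yellow and red caps within 17 mm of its middle line, up to 86 mm high. Either end may go first. End plates 4 mm thick, full width; long sides have bars at 22 to 26 and 48 to 52 mm height, set in 1 mm. Hold it across its width, anywhere along it.
- patient_rack: The other loose rack, same shape and axes, with four purple capped tubes.
- control_blue: Capped tube, blue cap, 16 x 82 mm, loose and upright in the control rack; origin at its bottom, z along it (as all tubes)
- control_yellow: tube with yellow cap in the control rack
- control_red: tube with red cap in the control rack
- patient_1: tube with purple cap in the patient rack
- patient_2: tube with purple cap in the patient rack
- patient_3: tube with purple cap in the patient rack
- patient_4: tube with purple cap in the patient rack
- stain_jar: Bystander: loose glass stain jar with black lid, 59 mm across, 107 mm high; origin at the centre of its underside
- timer: Bystander: loose cream lab timer with red dial, 44 x 66 x 68 mm high, in front of the sampler at the right; origin at the centre of its underside
- oil_bottle: Bystander: loose small dropper bottle with black cap, 30 mm across, 78 mm high, beside the sampler's front right; origin at the centre of its underside
- strip_canister: Bystander: loose black canister, 37 x 37 x 63 mm; origin at the centre of its underside
- cell_counter: Fixed tall blood analyser behind the middle of the desk, between the rack places and the sampler: 391 x 254 x 436 mm high, solid, turned 0.09 rad; origin: centre of its underside, x to its back. Its front reaches 195 mm ahead of its origin, so carry racks round in front of it, at world x under 0.55 m.
- mouse: Fixed cream mouse on the desk near the racks, 111 x 63 x 34 mm high; origin: centre of its underside

How it is judged:
By the outcome, as a careful person would: the job done as asked, in the order asked, and still so for the second after the job is handed in, with the robot touching nothing.
It also fails if it takes over 72 s, if anything falls off the work surface, if the arm or the gripper's body presses on something with over 40 N, if the wrist force passes 120 N, or if a joint passes its speed limit or range.

ROBOT

A 7-joint arm with a two-finger parallel gripper is mounted at the origin on a cart in front of the work surface, level with it; the furniture and walls round the work are solid. World frame = base frame: x ahead of the robot, y to its left, z up, the work surface at z = 0. Lengths are in m, angles in rad, forces in N, time in s.
With the tool pointing down it reaches from about 0.4 to 0.85 m from the base axis. Payload 10.4 kg.
Tool frame: the origin (TCP) lies midway between the tips of the shut fingers; the grasp point (between the pads) lies 19 mm behind it; z points along the fingers, y is the line along which they close (so a half turn about z gives the same grasp; the last joint's range is limited). The gripper opens to 87 mm and grips with 3 to 60 N. Pads are 19 mm wide; open, the fingers measure 117 mm over their backs; the gripper's body (75 mm by 190 mm) begins 51 mm behind the grasp point.
Start: joints at [-1.291, 0.332, -0.065, 1.46, 0.022, 1.35, -0.088], TCP at [0.186, 0.597, 0.223] pointing down, gripper open.
Joint ranges: [-2.6, 2.6], [-0.5, 2.12], [-1.47, 1.34], [0.16, 2.42], [-1.27, 4.41], [0.06, 2.06], [-2.6, 2.6]. Speed limits (rad/s): [2.22, 2.22, 2.79, 2.79, 3.14, 3.14, 3.14].

INTERFACE

Orientations are given as a unit quaternion [x, y, z, w].
In Python, from bench import r gives the robot as it stands.
- The arm moves only by the tool arm_command, never from a script. Its argument "moves" is one flat list of numbers, 4 for each row, row after row: the shift along the tool's x, y, z in cm, then the turn about the tool's z in degrees. A call has 1 to 12 rows; each row shifts and turns the commanded pose from where the row before left it, along the tool's axes as they then stand; what a row does not reach is not made up. A row lasts 1/12 s, in which the tool goes at most 41.7 mm and 7.16 degrees, less where a joint would pass 70% of its speed; a pose out of reach is approached as far as the arm can. A call with a gripper value outside its range is refused whole. "fingers" is the opening in per cent of the stroke, from 0 (shut) to 100 (fully open), set as the call begins (left out, the last holds). The fingers move at their own pace and stop on an object; "squeeze" is the grip in N (left out, the last holds). Time passes only in rows, so rows that do not move let the fingers close. It gives the time, the measured TCP pose, the force, the opening and the grip force at its end, in the units of the state.
- r.read_state(): the state, without advancing time (a new reading comes with each control period).
- r.camera(name): name is "scene" or "side" or "wrist"; returns the picture (400x640x3 uint8, red, green, blue); there is no depth.
- r.camera_info(name): a dict with "fx", "fy", "cx", "cy" (pixels), "origin" and "attitude" of the camera in the world. Camera axes: x right, y up, looking along -z (the intrinsics and any distortion apply to the point x, -y, -z); pixel columns grow to the right and rows downward; lengths in m; the calibration is good to about 2 mm. A picture is of the moment at which its call begins: read the wrist's pose just before it. camera_info takes no time and is no camera call; for the wrist camera it gives the pose at the moment of the call.
- r.close_job(): hands the job in; it is judged then, once.
The state is a dict: "time": time; "joint_positions": joint angles; "joint_vel": joint speeds; "joint_torque": joint torques, N m; "ee_pos": TCP position; "eef_rot": TCP orientation; "ft_force": force on the tool from outside, world axes, zero at the start; "torque": the same for the moment, N m; "width": finger opening in m; "grip_force": force on a finger pad.
Only numpy, scipy, OpenCV 4.12 (cv2) and the standard library are available. Lean on these libraries where they do the work, as an engineer would, in place of code of your own. Each camera call takes 0.05 s, during which the arm holds its last target. There are 200 camera calls.

## Working session

There is one attempt and no reset: what is moved stays moved. The work goes in short steps, Python scripts to look and compute and a tool call to move; the robot and the scene stay as the last step left them, time stands still between calls to the robot, and variables do not carry over. Pictures are saved under pics/ and viewed, at most 10 in all, crops included, and the job is handed in when it is done.

Besides the shell and the picture viewer there is one more tool, called after "Emit:" as name(argument=value, ...), one argument or row to a line, values as JSON. arm_command: Moves the arm, as the interface text tells. Its arguments: {"type":"object","properties":{"moves":{"type":"array"},"fingers":{"type":"number"},"squeeze":{"type":"number"}},"required":["moves"]}

```bash
ls; mkdir -p pics
python3 - <<'E'
from bench import r
import cv2,numpy as np
s=r.read_state();print({k:np.round(v,3).tolist() for k,v in s.items()})
for n in ["scene","side","wrist"]:
    i=r.camera_info(n);print(n,i)
    cv2.imwrite(f"pics/{n}0.png",r.camera(n)[:,:,::-1])
E
```

```text
pics
{'time': 0.0, 'joint_positions': [-1.291, 0.333, -0.065, 1.461, 0.022, 1.35, -0.088], 'joint_vel': [0.0, 0.001, 0.0, -0.001, 0.001, 0.001, -0.0], 'joint_torque': [0.0, -62.327, 0.025, -38.991, -0.061, 0.04, 0.0], 'ee_pos': [0.186, 0.596, 0.222], 'eef_rot': [0.151, 0.989, -0.001, -0.0], 'ft_force': [0.529, -0.04, 1.2], 'torque': [0.013, -0.018, -0.01], 'grip_force': 0.0, 'width': 0.087}
scene {'fx': 441.22921380673387, 'fy': 441.22921380673387, 'cx': 325.92502756865866, 'cy': 195.953672212372, 'origin': array([-0.17142571,  0.55947992,  1.19537254]), 'attitude': array([-0.15622155,  0.31872601,  0.83814535, -0.41415085])}
side {'fx': 445.1590507778069, 'fy': 445.1590507778069, 'cx': 322.47639723340006, 'cy': 198.17591786679617, 'origin': array([-0.01436326, -0.94128305,  0.51371987]), 'attitude': array([ 0.54439642, -0.16984863, -0.22208946,  0.79086045])}
wrist {'fx': 336.47309250564626, 'fy': 336.47309250564626, 'cx': 318.6503692471775, 'cy': 203.0551957853406, 'origin': array([0.10800432, 0.62132265, 0.38367415]), 'attitude': array([-0.12332152, -0.08994646,  0.58564124,  0.79606895])}
```

View pics/scene0.png

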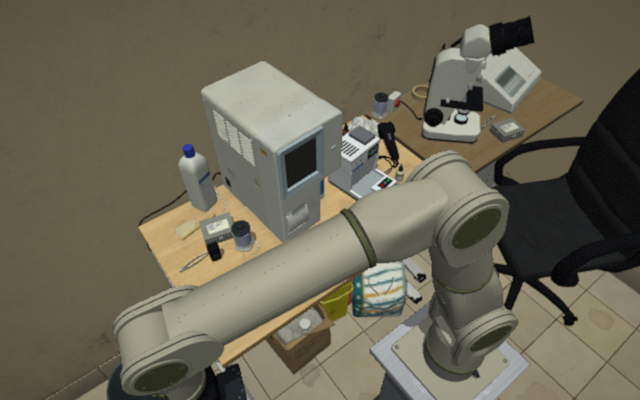

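View pics/side0.png

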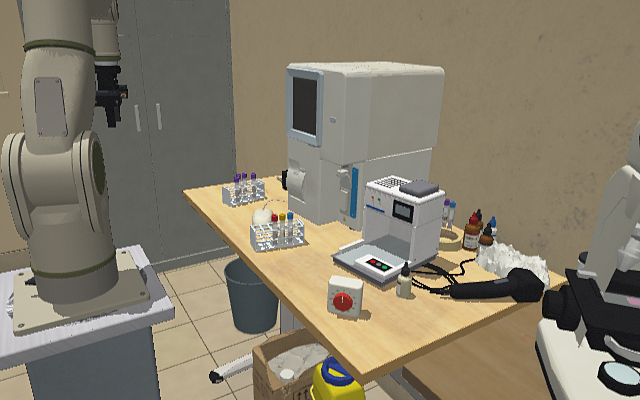

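View pics/wrist0.png

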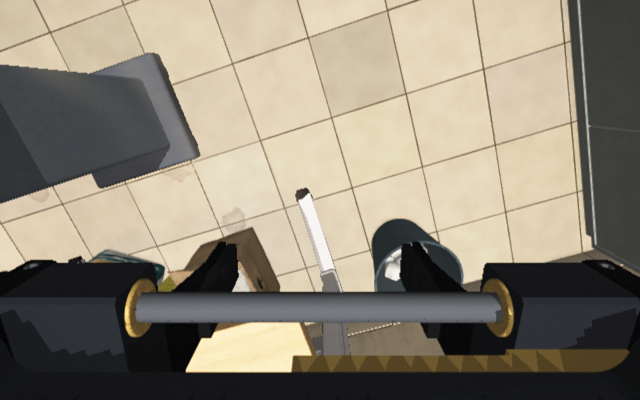

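Scene view: the arm hides the racks. The side view shows the patient rack near (243,190), the control rack near (278,235), and the sampler near (390,230). The wrist view shows only the floor. I'll enlarge the side view.

```bash
cat > h.py <<'E'
import numpy as np
from scipy.spatial.transform import Rotation as R
def proj(i,P):
    p=R.from_quat(i['attitude']).inv().apply(np.atleast_2d(P)-i['origin'])
    return np.c_[i['cx']+i['fx']*p[:,0]/-p[:,2], i['cy']+i['fy']*p[:,1]/p[:,2]]
def unproj(i,uv,z):
    uv=np.atleast_2d(uv).astype(float)
    d=np.c_[(uv[:,0]-i['cx'])/i['fx'],-(uv[:,1]-i['cy'])/i['fy'],-np.ones(len(uv))]
    d=R.from_quat(i['attitude']).apply(d);z=np.broadcast_to(z,len(uv))
    return i['origin']+d*((z-i['origin'][2])/d[:,2])[:,None]
E
python3 - <<'E'
import cv2,numpy as np
a=cv2.imread('pics/side0.png')
x=cv2.resize(a[165:257,214:312],None,fx=4,fy=4,interpolation=cv2.INTER_CUBIC)
y=cv2.resize(a[172:290,330:445],None,fx=3.5,fy=3.5,interpolation=cv2.INTER_CUBIC)
o=np.zeros((420,800,3),np.uint8);o[:x.shape[0],:x.shape[1]]=x;o[:y.shape[0],395:395+y.shape[1]]=y
cv2.imwrite('pics/crop1.png',o)
E
```

```text
(no output)
```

View pics/crop1.png

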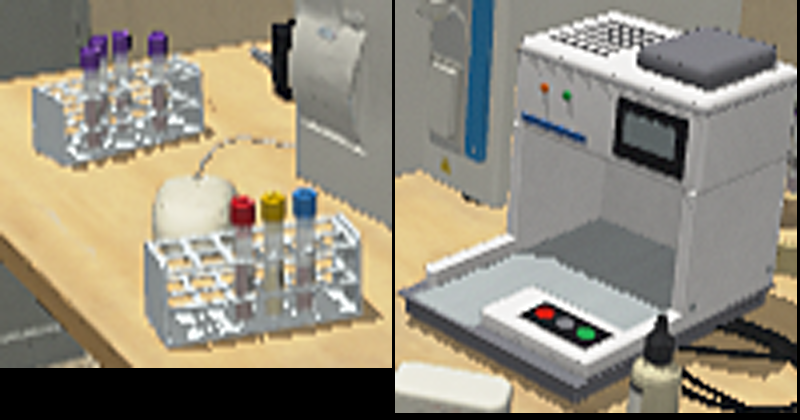

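Crop: the control rack's near top corner is at crop (166,262) and its right top corner at (361,236). The patient rack's are at (62,108) and (203,82). On the sampler, the block corners are at (483,318), (522,280) and (680,317), and the hood top corners at (518,42) and (697,110).

```bash
cat > fit.py <<'E'
from bench import r
from h import *
from scipy.optimize import least_squares
i=r.camera_info('side')
def fit(name,M,uv,x0):
    M=np.array(M)/1000.;uv=np.array(uv,float)
    def w(p): return R.from_euler('z',p[2]).apply(M)+[p[0],p[1],0]
    s=least_squares(lambda p:(proj(i,w(p))-uv).ravel(),x0,loss='soft_l1')
    print(name,np.round(s.x,4),'resid',np.round(proj(i,w(s.x))-uv,1).tolist())
    return s.x
A=lambda u:np.array(u)/4.+[214-.4,165-.4]
B=lambda u:(np.array(u)-[395,0])/3.5+[330-.4,172-.4]
# near-left, far-left, near-right of rack;  long axis = local y; camera right ~ -y/+x
# camera at -y, looking to +y,+x. 
T=[(-25,-65.5,56),(-25,-65.5,0),(-25,65.5,56),(25,-65.5,56),(25,-65.5,0)] 
for nm,uv,g in [('control',[(166,262),(167,346),(361,236),(147,240),(145,318)],None),('patient',[(62,108),(64,165),(203,82),(35,90),(38,152)],None)]:
    q=unproj(i,A(uv),np.array([.056,0,.056,.056,0]));print(np.round(q,3).tolist())
    d=q[2]-q[0];c=q[:4:2].mean(0)
    yaw=np.arctan2(d[1],d[0])-np.pi/2
    # left of d (far side)
    M=[(25,-65.5,56),(25,-65.5,0),(25,65.5,56),(-25,-65.5,56),(-25,-65.5,0)]
    fit(nm,M,A(uv),[c[0],c[1],yaw])
S=[(-95,12,34),(-45,12,34),(-45,-78,34),(-95,-78,34),(-1,80,181),(-1,-80,181)]
fit('sampler',S,B([(483,318),(522,280),(680,317),(635,368),(518,42),(697,110)]),[.65,-.3,0])
q=unproj(i,[(346,318),(404,297)],[0,0]);print('timer,bottle',np.round(q,3))
E
python3 fit.py
```

```text
[[0.389, -0.022, 0.056], [0.387, -0.024, 0.0], [0.513, -0.046, 0.056], [0.392, 0.013, 0.056], [0.391, 0.018, 0.0]]
control [ 0.4544 -0.0122 -1.7087] resid [[-0.2, 1.1], [0.2, 0.7], [0.9, -0.2], [-1.1, -1.2], [0.1, -0.7]]
[[0.436, 0.269, 0.056], [0.444, 0.293, 0.0], [0.555, 0.274, 0.056], [0.433, 0.318, 0.056], [0.437, 0.329, 0.0]]
patient [ 0.5011  0.3035 -1.5097] resid [[-0.3, -0.6], [0.1, 2.4], [2.5, -1.3], [-0.4, -0.7], [-0.3, 0.6]]
sampler [ 0.6306 -0.2233  0.3884] resid [[4.3, -0.1], [4.2, 2.6], [-5.4, 3.8], [-2.8, -1.6], [-6.6, -0.2], [5.6, -4.5]]
timer,bottle [[ 0.422 -0.364  0.   ]
 [ 0.57  -0.366  0.   ]]
```

```bash
cat >> fit.py <<'E'
print('---')
q=unproj(i,B([(483,318),(522,280),(680,317),(635,368),(518,42),(697,110),(425,268),(515,237)]),np.array([34,34,34,34,181,181,34,34])/1000.);print(np.round(q,3).tolist())
# front-left base corner, low base corner, right-back base corner
q=unproj(i,B([(400,300),(578,400),(770,302)]),np.array([.0,.0,.0]));print(np.round(q,3).tolist())
E
python3 fit.py|sed '1,/---/d'
python3 - <<'E'
import cv2,numpy as np
a=cv2.imread('pics/side0.png')
y=cv2.resize(a[228:298,328:440],None,fx=7,fy=7,interpolation=cv2.INTER_CUBIC)
cv2.imwrite('pics/crop2.png',y)
E
```

```text
[[0.53, -0.244, 0.034], [0.584, -0.214, 0.034], [0.641, -0.306, 0.034], [0.573, -0.34, 0.034], [0.612, -0.158, 0.181], [0.63, -0.312, 0.181], [0.537, -0.167, 0.034], [0.62, -0.159, 0.034]]
[[0.533, -0.145, 0.0], [0.557, -0.309, 0.0], [0.759, -0.276, 0.0]]
```

View pics/crop2.png

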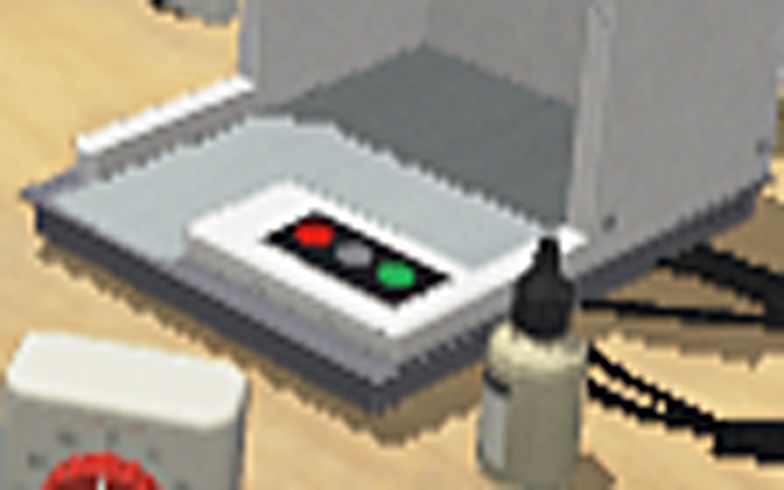

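Enlarged: block top front-left (188,230), front-right (393,335), back-left (285,180). Base bottom corners are (40,235) and (375,412), the right wall meets the rail at (585,240), and the left rail meets the wall at (250,82).

```bash
cat > fit2.py <<'E'
exec(open('fit.py').read().split("A=lambda")[0])
C=lambda u:np.array(u)/7.+[328-.43,228-.43]
B=lambda u:(np.array(u)-[395,0])/3.5+[330-.4,172-.4]
S=[(-95,12,34),(-95,-78,34),(-45,12,34),(-105,80,0),(-105,-80,0),(-1,-78,34),(-1,78,34),(-1,80,181),(-1,-80,181)]
uv=np.r_[C([(188,230),(393,335),(285,180),(38,235),(375,412),(586,240),(250,80)]),B([(518,42),(697,110)])]
p=fit('sampler',S,uv,[.63,-.23,.1])
def W(p,q): return R.from_euler('z',p[2]).apply(np.array(q)/1000.)+[p[0],p[1],0]
for n,q in dict(mouth=(-105,40,22),load=(25,40,22),read=(25,-40,22),bl=(-45,12,34)).items(): print(n,np.round(W(p,q),4))
E
python3 fit2.py
```

```text
sampler [ 0.6326 -0.2291  0.145 ] resid [[-0.4, -1.1], [0.1, -0.1], [1.0, -0.3], [-2.8, 1.3], [-1.0, 4.8], [0.6, 0.3], [-1.0, -0.7], [0.5, -1.4], [3.4, -1.6]]
mouth [ 0.5229 -0.2047  0.022 ]
load [ 0.6516 -0.1859  0.022 ]
read [ 0.6631 -0.265   0.022 ]
bl [ 0.5864 -0.2237  0.034 ]
```

Fit is good: sampler at (0.633, -0.229), yaw about 0.145. I'll move towards the control rack, staying high.

Emit:
arm_command(
  moves=[-1.8,-2.1,0,0,-1.8,-2.1,0,0,-1.8,-2.1,0,0,-1.8,-2.1,0,0,-1.8,-2.1,0,0,-1.8,-2.1,0,0,-1.8,-2.1,0,0,-1.8,-2.1,0,0,-1.8,-2.1,0,0,-1.8,-2.1,0,0,-1.8,-2.1,0,0,-1.8,-2.1,0,0],
  fingers=100,
)

```text
time: 1.15
ee_pos: [0.3176, 0.2902, 0.2224]
eef_rot: [0.151, 0.989, 0.0, -0.0]
ft_force: [0.0, 0.5, -0.3]
width: 0.0869
grip_force: 0.0
```

Run:
```python
from bench import r
import cv2,numpy as np
from h import *
s=r.read_state();print(s['time'],s['ee_pos'],s['eef_rot'],np.round(s['joint_positions'],2))
i=r.camera_info('wrist');Rm=R.from_quat(s['eef_rot'])
print('cam in tool',Rm.inv().apply(i['origin']-s['ee_pos']),Rm.inv().apply(R.from_quat(i['attitude']).apply([0,0,-1])))
a=r.camera('scene');cv2.imwrite('pics/scene1.png',a[:,:,::-1])
i=r.camera_info('side')
print('counter front bottom, mouse',unproj(i,[(303,219),(351,222),(262,222)],[0,0,0.015]))
```

```text
1.15 [0.31762802 0.29022682 0.22241001] [ 1.50804301e-01  9.88563631e-01  3.26753848e-05 -1.00173793e-04] [-0.99 -0.11  0.13  1.95  0.01  1.3   0.41]
cam in tool [ 0.08217839  0.00040158 -0.16185545] [-3.01640266e-01  1.33070188e-04  9.53421802e-01]
counter front bottom, mouse [[0.59208389 0.09339474 0.        ]
 [0.70285687 0.00719161 0.        ]
 [0.46409081 0.09980221 0.015     ]]
```

View pics/scene1.png

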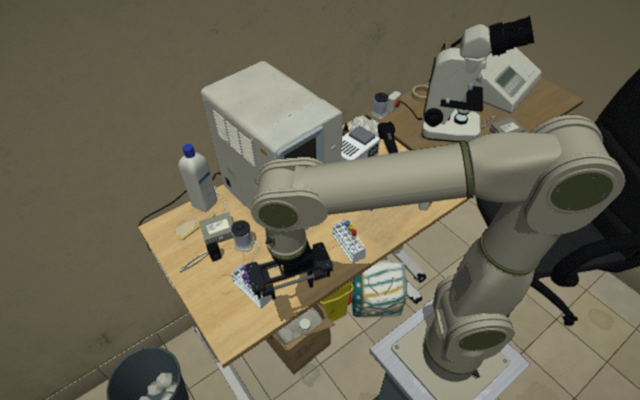

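Scene view: the gripper is over the patient area and the control rack is at about (350,240). Next I'll go above the control rack and look with the wrist camera.

Emit:
arm_command(
  moves=[-2.35,-2.4,0,0,-2.35,-2.4,0,0,-2.35,-2.4,0,0,-2.35,-2.4,0,0,-2.35,-2.4,0,0,-2.35,-2.4,0,0,-2.35,-2.4,0,0,-2.35,-2.4,0,0,-2.35,-2.4,0,0,-2.35,-2.4,0,0,0,0,0,-4.75,0,0,0,-4.75],
)

```text
time: 2.2
ee_pos: [0.4706, -0.0095, 0.2224]
eef_rot: [0.069, 0.998, -0.0, -0.0]
ft_force: [-0.2, 1.0, 0.8]
width: 0.0869
grip_force: 0.0
```

Run:
```python
from bench import r
import cv2,numpy as np
from h import *
s=r.read_state();print(s['time'],s['ee_pos'],s['eef_rot'],np.round(s['joint_positions'],2))
i=r.camera_info('wrist');a=r.camera('wrist')[:,:,::-1]
b=r.camera('scene')[:,:,::-1]
c=lambda yaw,x,y:R.from_euler('z',yaw).apply([(sx*.025,sy*.0655,.056) for sx,sy in((1,1),(1,-1),(-1,-1),(-1,1))])+[x,y,0]
print(proj(i,c(-1.7087,.4544,-.0122)).round())
cv2.imwrite('pics/w2.png',a);cv2.imwrite('pics/scene2.png',b)
np.save('w2.npy',np.r_[i['origin'],i['attitude']])
sc=cv2.resize(b[95:220,315:420],None,fx=2,fy=2,interpolation=cv2.INTER_CUBIC)  # sampler
sp=cv2.resize(b[210:315,215:300],None,fx=2,fy=2,interpolation=cv2.INTER_CUBIC) # patient
o=np.zeros((600,640,3),np.uint8);o[:350]=a[:350];o[350:350+sc.shape[0],:sc.shape[1]]=sc;o[350:350+sp.shape[0],300:300+sp.shape[1]]=sp
cv2.imwrite('pics/comb.png',o)
```

```text
2.2 [ 0.47055873 -0.00949063  0.22239053] [ 6.86860024e-02  9.97638278e-01 -3.08746215e-04 -6.58820744e-05] [-0.68 -0.04  0.6   1.88  0.03  1.3   1.34]
[[290. 229.]
 [286.  98.]
 [340.  98.]
 [338. 229.]]
```

View pics/comb.png

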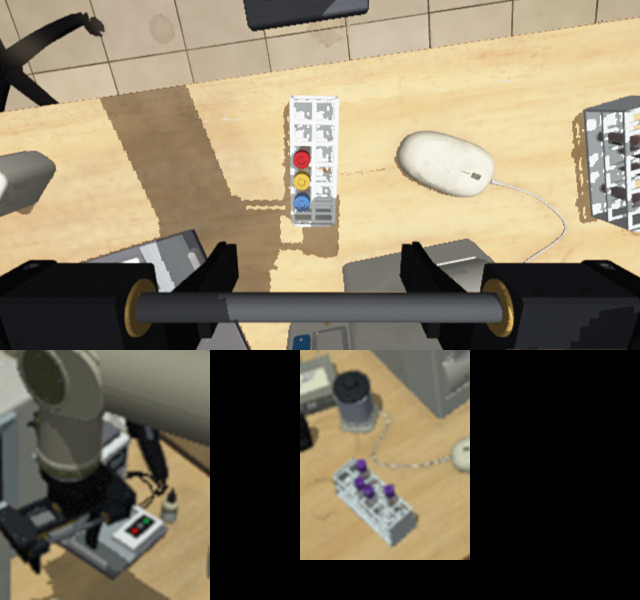

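Wrist view: the control rack's top corners are at (291,97), (338,97), (338,226) and (290,226), which matches the fit to about 1.5 mm and is parallel to the tool. The mouse at (400-495,130-195) is clear. The sampler crop shows the front, and the patient rack is visible.

Emit:
arm_command(
  moves=[1.66,-0.48,0,0,0,0,3,0,0,0,3,0,0,0,3,0,0,0,3,0,0,0,3,0,0,0,2,0,0,0,1.5,0,0,0,1,0,0,0,0.5,0,0,0,0,0,0,0,0,0],
)

```text
time: 3.3
ee_pos: [0.4534, -0.0098, 0.0231]
eef_rot: [0.069, 0.998, 0.0, 0.0]
ft_force: [0.1, -0.2, 0.9]
width: 0.0871
grip_force: 0.0
```

Emit:
arm_command(
  moves=[0,0,0,0,0,0,0,0,0,0,0,0,0,0,0,0,0,0,0,0,0,0,0,0,0,0,0,0,0,0,0,0],
  fingers=0,
  squeeze=30,
)

```text
time: 3.97
ee_pos: [0.4531, -0.0101, 0.0226]
eef_rot: [0.069, 0.998, 0.0, 0.0]
ft_force: [0.1, -1.0, 1.5]
width: 0.0466
grip_force: 30.0
```

Emit:
arm_command(
  moves=[0,0,-1.5,0,0,0,-2.5,0,0,0,-1,0,-1.57,-2.55,0,0,-1.57,-2.55,0,0,-1.57,-2.55,0,0,-1.57,-2.55,0,0,-1.57,-2.55,0,0,-1.57,-2.55,0,0,-1.57,-2.55,0,0,0,0,0,-5.4,0,0,0,-5.4],
)

```text
time: 4.97
ee_pos: [0.5374, -0.204, 0.0718]
eef_rot: [-0.026, 1.0, -0.001, -0.0]
ft_force: [-0.3, 0.2, -1.4]
width: 0.0465
grip_force: 30.0
```

Emit:
arm_command(
  moves=[0,0,0,-5.4,0,0,0,0,0,0,0,0],
)

```text
time: 5.22
ee_pos: [0.5374, -0.2017, 0.0721]
eef_rot: [-0.071, 0.997, 0.0, -0.0]
ft_force: [0.1, -0.3, -0.8]
width: 0.0464
grip_force: 30.0
```

Run:
```python
from bench import r
import cv2,numpy as np
s=r.read_state();print(s['time'],s['ee_pos'],s['eef_rot'],s['width'],np.round(s['joint_positions'],2))
a=r.camera('side')[:,:,::-1];cv2.imwrite('pics/side3.png',a)
w=r.camera('wrist')[:,:,::-1];cv2.imwrite('pics/w3.png',w)
x=cv2.resize(a[150:300,300:455],None,fx=4,fy=4,interpolation=cv2.INTER_CUBIC)
o=np.zeros((600,800,3),np.uint8);o[:x.shape[0],:x.shape[1]]=x
o[:200,620:800]=w[200:400,230:410]
cv2.imwrite('pics/c3.png',o)
```

```text
5.2167 [ 0.53742448 -0.20165708  0.07214273] [-7.14084731e-02  9.97447118e-01  2.69862307e-04 -6.15753136e-05] 0.04636960225529599 [-0.24  0.41  0.64  1.8  -0.28  1.03  2.21]
```

View pics/c3.png

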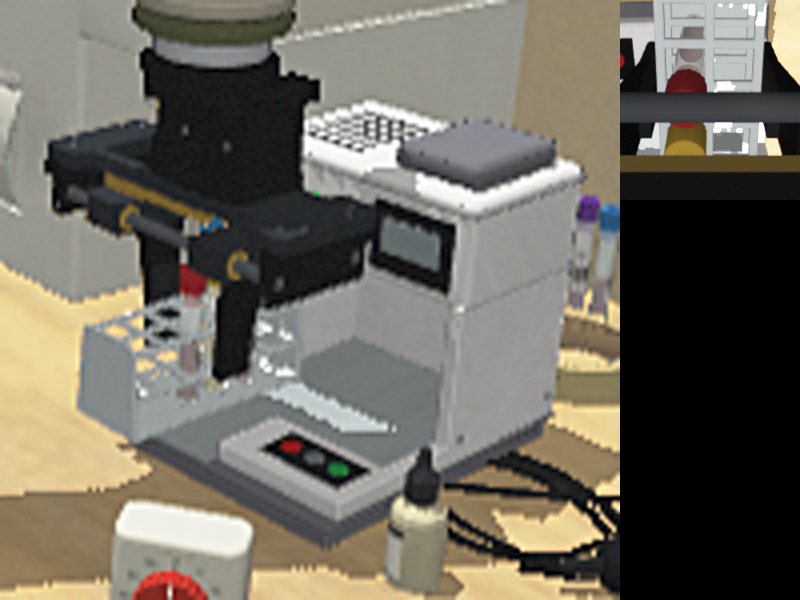

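Side view: the control rack is level in the grip at the mouth. Its front-end corners are at crop (137,342) and (88,325) for the top and (135,440) for the bottom, and the lane lies ahead. I'll check the estimate in the same camera.

```bash
cat > chk.py <<'E'
from bench import r
from h import *
from scipy.optimize import least_squares
i=r.camera_info('side');s=r.read_state()
D=lambda u:np.array(u)/4.+[300-.4,150-.4]
t=np.array(s['ee_pos']);q=R.from_quat(s['eef_rot']).as_matrix()
f=-q[:,0];l=q[:,1];print('fwd',np.arctan2(f[1],f[0]))
zb=t[2]-.0226
pts=np.array([t*[1,1,0]+f*a+l*b+[0,0,zb+c] for a,b,c in [(-.0655,-.025,.056),(-.0655,.025,.056),(-.0655,-.025,0),(.0655,-.025,.056)]])
print('pred',(((proj(i,pts)-[299.6,149.6])*4)).round().tolist(),'seen 137,342 88,325 135,440 298,297?')
# sampler in this picture
S=np.array([(-95,12,34),(-95,-78,34),(-1,-78,34)])/1000.
S2=np.r_[S,np.array([(-45,12,34),(-105,-80,0),(-1,-80,181)])/1000.]
for p in ([.6326,-.2291,.145],[.6326,-.2291,.17],[.6326,-.2291,.12]):
    w=R.from_euler('z',p[2]).apply(S2)+[p[0],p[1],0]
    print(p,((proj(i,w)-[299.6,149.6])*4).round().tolist())
E
python3 chk.py
python3 - <<'E'
import cv2
a=cv2.imread('pics/side3.png')
cv2.imwrite('pics/c4.png',cv2.resize(a[225:290,315:430],None,fx=6.9,fy=6.9,interpolation=cv2.INTER_CUBIC))
E
```

```text
fwd 0.14305174011032468
pred [[138.0, 350.0], [77.0, 319.0], [134.0, 443.0], [306.0, 290.0]] seen 137,342 88,325 135,440 298,297?
[0.6326, -0.2291, 0.145] [[218.0, 439.0], [337.0, 503.0], [449.0, 450.0], [279.0, 414.0], [322.0, 566.0], [479.0, 207.0]]
[0.6326, -0.2291, 0.17] [[220.0, 441.0], [343.0, 504.0], [451.0, 449.0], [280.0, 415.0], [328.0, 567.0], [481.0, 206.0]]
[0.6326, -0.2291, 0.12] [[215.0, 437.0], [331.0, 502.0], [447.0, 451.0], [278.0, 413.0], [316.0, 566.0], [476.0, 208.0]]
```

Predictions agree to about 2 px. Now I'll lower into the mouth.

Emit:
arm_command(
  moves=[0,0,1,0,0,0,0.6,0,0,0,0.4,0,0,0,0.3,0,0,0,0.2,0,0,0,0,0],
)

```text
time: 5.82
ee_pos: [0.5373, -0.2018, 0.047]
eef_rot: [-0.073, 0.997, 0.0, -0.0]
ft_force: [-0.3, 0.0, -1.4]
width: 0.0463
grip_force: 30.0
```

Emit:
arm_command(
  moves=[0,0.2,0.1,0,0,0.2,0,0,0,0.1,0,0,0,0,0,0],
)

```text
time: 6.15
ee_pos: [0.537, -0.1978, 0.0468]
eef_rot: [-0.073, 0.997, -0.001, 0.001]
ft_force: [1.7, -4.7, -4.0]
width: 0.0464
grip_force: 30.0
```

Emit:
arm_command(
  moves=[0,-0.4,0,0,0,-0.4,0,0,0,-0.2,0,0,0,0,0,0],
)

```text
time: 6.48
ee_pos: [0.5377, -0.204, 0.046]
eef_rot: [-0.074, 0.997, 0.002, -0.001]
ft_force: [-3.7, 8.5, 2.5]
width: 0.0467
grip_force: 30.0
```

Emit:
arm_command(
  moves=[0,0.5,0,0,-0.6,0.05,0,0,-0.8,0,0,0,-0.8,0,0,0,-0.8,0,0,0,0,0,0,0],
)

```text
time: 6.98
ee_pos: [0.5692, -0.1964, 0.0465]
eef_rot: [-0.074, 0.997, -0.0, 0.001]
ft_force: [-0.1, -0.5, -0.4]
width: 0.0461
grip_force: 30.0
```

Emit:
arm_command(
  moves=[-0.6,0,0,0,-0.6,0,0,0,0,0,0.1,0,0,0,0.1,0,0,0,0,0],
)

```text
time: 7.4
ee_pos: [0.5793, -0.1952, 0.0447]
eef_rot: [-0.073, 0.997, 0.0, 0.0]
ft_force: [0.6, 0.2, 0.4]
width: 0.0461
grip_force: 30.0
```

Emit:
arm_command(
  moves=[0,0,0,0,0,0,0,0,0,0,0,0,0,0,0,0],
  fingers=72,
)

```text
time: 7.73
ee_pos: [0.5788, -0.1953, 0.0445]
eef_rot: [-0.073, 0.997, 0.0, -0.0]
ft_force: [-0.1, -0.1, -0.1]
width: 0.0607
grip_force: 0.0
```

Emit:
arm_command(
  moves=[1.5,0,0,0,2,0,0,0,2,0,0,0,1.2,0,0,0,0,0,0,0],
)

```text
time: 8.15
ee_pos: [0.5102, -0.2059, 0.0444]
eef_rot: [-0.072, 0.997, 0.0, -0.001]
ft_force: [-0.3, -1.7, 0.3]
width: 0.0626
grip_force: 0.0
```

Emit:
arm_command(
  moves=[0,0,0,0,0,0,0,0,0,0,0,0,0,0,0,0,0,0,0,0,0,0,0,0],
  fingers=0,
  squeeze=50,
)

```text
time: 8.65
ee_pos: [0.5133, -0.2049, 0.0446]
eef_rot: [-0.073, 0.997, -0.0, 0.0]
ft_force: [1.1, -0.1, 1.2]
width: 0.0483
grip_force: 50.0
```

Run:
```python
from bench import r
import cv2,numpy as np
a=r.camera('side')[:,:,::-1];w=r.camera('wrist')[:,:,::-1]
cv2.imwrite('pics/side5.png',a)
x=cv2.resize(a[180:300,310:440],None,fx=3,fy=3,interpolation=cv2.INTER_CUBIC)
o=np.zeros((600,800,3),np.uint8);o[:x.shape[0],:x.shape[1]]=x
y=cv2.resize(w[200:400,220:420],None,fx=2,fy=2);o[:400,395:795]=y
cv2.imwrite('pics/c5.png',o)
```

```text
(no output)
```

View pics/c5.png

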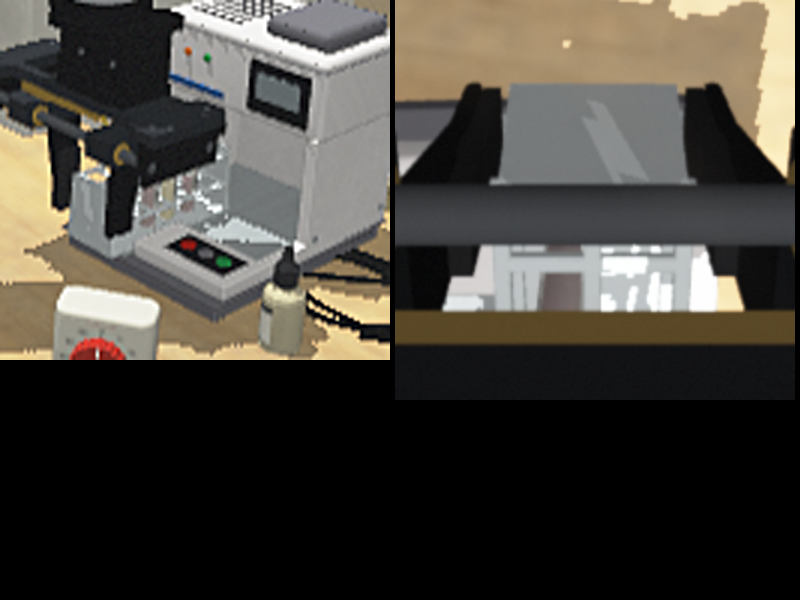

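View: the fingers hold the rack's front end plate, the tubes are upright, and the rack lies in the lane. Next I slide it in.

Emit:
arm_command(
  moves=[-0.6,0,0,0,-1,0,0,0,-1,0,0,0,-1,0,0,0,-1,0,0,0,-0.6,0,0,0,-0.3,0,0,0,0,0,0,0],
)

```text
time: 9.42
ee_pos: [0.5687, -0.1967, 0.0446]
eef_rot: [-0.073, 0.997, -0.0, 0.0]
ft_force: [-0.2, -1.1, 3.3]
width: 0.0488
grip_force: 50.0
```

Emit:
arm_command(
  moves=[-0.4,0,0,0,-0.4,0,0,0,-0.3,0,0,0,-0.3,0,0,0,0,0,0,0],
)

```text
time: 9.83
ee_pos: [0.582, -0.1949, 0.0446]
eef_rot: [-0.073, 0.997, -0.0, 0.0]
ft_force: [-1.2, -1.0, 4.0]
width: 0.0483
grip_force: 50.0
```

```bash
cat > sf.py <<'E'
from bench import r
import numpy as np
from scipy.spatial.transform import Rotation as R
s=r.read_state();c,n=np.cos(.145),np.sin(.145)
d=np.array(s['ee_pos'])-[.6326,-.2291,0];f=s['ft_force']
m=-R.from_quat(s['eef_rot']).as_matrix()[:,0]
print('t',round(s['time'],2),'sampler xy mm',np.round([1e3*(d[0]*c+d[1]*n),1e3*(-d[0]*n+d[1]*c),1e3*d[2]],1),'F',np.round([f[0]*c+f[1]*n,-f[0]*n+f[1]*c,f[2]],1),'yaw',round(np.arctan2(m[1],m[0]),3),'w',round(s['width'],4))
E
python3 sf.py
```

```text
t 9.83 sampler xy mm [-45.1  41.2  44.6] F [-1.3 -0.8  4. ] yaw 0.146 w 0.0483
```

Emit:
arm_command(
  moves=[-0.15,0,0,0,-0.15,0,0,0,0,0,0,0],
)

```text
time: 10.08
ee_pos: [0.584, -0.1947, 0.0445]
eef_rot: [-0.073, 0.997, 0.0, -0.0]
ft_force: [-6.4, -0.2, 7.4]
width: 0.0483
grip_force: 52.6
```

```bash
python3 sf.py
```

```text
t 10.08 sampler xy mm [-43.1  41.1  44.5] F [-6.4  0.8  7.4] yaw 0.146 w 0.0483
```

```bash
python3 -c "
from bench import r
s=r.read_state();print(s['torque'],s['ft_force'])"
```

```text
[-0.00947066  0.77679356  0.26479656] [-6.42645028 -0.1653976   7.40070593]
```

Emit:
arm_command(
  moves=[0.15,0,0,0,0,0,0,0],
)

```text
time: 10.25
ee_pos: [0.5834, -0.1946, 0.0446]
eef_rot: [-0.073, 0.997, -0.0, 0.001]
ft_force: [1.5, -0.9, 2.0]
width: 0.0484
grip_force: 50.0
```

```bash
python3 sf.py; python3 -c "
from bench import r
s=r.read_state();print(s['torque'],s['ft_force'])"
```

```text
t 10.25 sampler xy mm [-43.7  41.3  44.6] F [ 1.4 -1.1  2. ] yaw 0.146 w 0.0484
[-0.18856334 -0.29753835 -0.06974906] [ 1.52959825 -0.86680407  1.98653635]
```

Emit:
arm_command(
  moves=[0,-0.4,0,0,0,-0.4,0,0,0,-0.4,0,0,0,0,0,0],
)

```text
time: 10.58
ee_pos: [0.5846, -0.2074, 0.0446]
eef_rot: [-0.073, 0.997, -0.0, 0.0]
ft_force: [1.1, 0.8, 3.2]
width: 0.0484
grip_force: 50.0
```

```bash
python3 sf.py
```

```text
t 10.58 sampler xy mm [-44.4  28.4  44.6] F [1.2 0.7 3.2] yaw 0.145 w 0.0484
```

Emit:
arm_command(
  moves=[0,-0.7,0,0,0,-0.8,0,0,0,-0.8,0,0,0,-0.8,0,0,0,-0.8,0,0,0,-0.8,0,0,0,-0.8,0,0,0,-0.6,0,0,0,0,0,0],
)

```text
time: 11.33
ee_pos: [0.5935, -0.2684, 0.0446]
eef_rot: [-0.072, 0.997, -0.0, 0.001]
ft_force: [4.0, -2.6, 1.3]
width: 0.0483
grip_force: 50.0
```

```bash
python3 sf.py
```

```text
t 11.33 sampler xy mm [-44.4 -33.2  44.6] F [ 3.6 -3.2  1.3] yaw 0.145 w 0.0483
```

Emit:
arm_command(
  moves=[0,-0.4,0,0,0,-0.4,0,0,0,-0.2,0,0,0,0,0,0],
)

```text
time: 11.67
ee_pos: [0.5944, -0.2738, 0.0446]
eef_rot: [-0.074, 0.997, 0.002, -0.001]
ft_force: [-5.3, 11.2, 13.6]
width: 0.0484
grip_force: 50.0
```

```bash
python3 sf.py
```

```text
t 11.67 sampler xy mm [-44.3 -38.7  44.6] F [-3.6 11.8 13.6] yaw 0.149 w 0.0484
```

```bash
python3 -c "
from bench import r
s=r.read_state();print(s['torque'],s['ft_force'])
from h import *
import cv2
cv2.imwrite('pics/side6.png',r.camera('side')[:,:,::-1]);cv2.imwrite('pics/scene6.png',r.camera('scene')[:,:,::-1])"
```

```text
[2.44192419 1.17594395 0.91244848] [-5.25623762 11.1825411  13.63453905]
```

The contact torque says the far end touches the right wall first, so the sampler is turned a bit more than I fitted. I'll turn the rack about 1.7° and press again.

Emit:
arm_command(
  moves=[0,0.2,0,-1.7,0,0,0,0,0,-0.3,0,0,0,-0.2,0,0,0,0,0,0],
)

```text
time: 12.18
ee_pos: [0.5947, -0.2761, 0.0446]
eef_rot: [-0.089, 0.996, 0.003, -0.001]
ft_force: [-7.6, 14.1, 17.0]
width: 0.0488
grip_force: 50.0
```

```bash
python3 sf.py;python3 -c "
from bench import r
s=r.read_state();print(s['torque'],s['ft_force'])"
```

```text
t 12.18 sampler xy mm [-44.3 -41.   44.6] F [-5.5 15.  17. ] yaw 0.178 w 0.0488
[3.28236136 1.6456494  0.23120314] [-7.64241024 14.06345813 16.96336303]
```

Emit:
arm_command(
  moves=[0,0.2,-0.1,0,0,0.2,0,0,0,0,0,0],
)

```text
time: 12.43
ee_pos: [0.5942, -0.2755, 0.045]
eef_rot: [-0.088, 0.996, 0.0, -0.0]
ft_force: [1.9, 1.1, -1.1]
width: 0.0481
grip_force: 50.0
```

Emit:
arm_command(
  moves=[0,0,0,0,0,0,0,0,0,0,0,0,0,0,0,0],
  fingers=70,
)

```text
time: 12.77
ee_pos: [0.594, -0.2764, 0.0454]
eef_rot: [-0.087, 0.996, -0.0, -0.0]
ft_force: [0.0, 0.7, -1.5]
width: 0.0597
grip_force: 0.0
```

```bash
python3 sf.py
```

```text
t 12.77 sampler xy mm [-45.  -41.3  45.4] F [ 0.1  0.7 -1.5] yaw 0.175 w 0.0597
```

Emit:
arm_command(
  moves=[0.8,0,0,0,1.2,0,0,0,1.2,0,0,0,0,0,0,0],
)

```text
time: 13.1
ee_pos: [0.56, -0.283, 0.0455]
eef_rot: [-0.086, 0.996, 0.0, -0.001]
ft_force: [0.6, 0.4, -0.4]
width: 0.0605
grip_force: 0.0
```

Emit:
arm_command(
  moves=[0,0,0,0,0,0,0,0,0,0,0,0,0,0,0,0,0,0,0,0,0,0,0,0,0,0,0,0,0,0,0,0,0,0,0,0],
  fingers=0,
  squeeze=10,
)

```text
time: 13.85
ee_pos: [0.5629, -0.2814, 0.0455]
eef_rot: [-0.088, 0.996, 0.0, -0.0]
ft_force: [0.6, 0.0, 0.1]
width: 0.0085
grip_force: 0.0
```

Emit:
arm_command(
  moves=[-0.6,0,0,0,-0.5,0,0,0,-0.4,0,0,0,-0.3,0,0,0,0,0,0,0],
)

```text
time: 14.27
ee_pos: [0.5815, -0.2778, 0.0454]
eef_rot: [-0.088, 0.996, 0.0, 0.0]
ft_force: [0.3, 0.3, 0.3]
width: 0.0004
grip_force: 0.0
```

```bash
python3 sf.py
```

```text
t 14.27 sampler xy mm [-57.6 -40.8  45.4] F [0.4 0.2 0.3] yaw 0.176 w 0.0004
```

Emit:
arm_command(
  moves=[-0.3,0,0,0,-0.3,0,0,0,-0.2,0,0,0,0,0,0,0],
)

```text
time: 14.6
ee_pos: [0.5889, -0.2767, 0.0454]
eef_rot: [-0.088, 0.996, 0.0, 0.0]
ft_force: [-1.0, 0.3, 0.3]
width: 0.0004
grip_force: 0.0
```

```bash
python3 sf.py
```

```text
t 14.6 sampler xy mm [-50.1 -40.7  45.4] F [-1.   0.5  0.3] yaw 0.176 w 0.0004
```

Emit:
arm_command(
  moves=[-0.2,0,0,0,-0.2,0,0,0,0,0,0,0],
)

```text
time: 14.85
ee_pos: [0.5899, -0.2768, 0.0453]
eef_rot: [-0.087, 0.996, 0.001, -0.002]
ft_force: [-11.1, 2.0, 7.6]
width: 0.0005
grip_force: 5.7
```

```bash
python3 sf.py
```

```text
t 14.85 sampler xy mm [-49.2 -41.   45.3] F [-10.7   3.6   7.6] yaw 0.174 w 0.0005
```

Firm contact with the back wall: the control rack is home, against the right wall. I'll back off, lift and travel to the patient rack.

Emit:
arm_command(
  moves=[1,0,0,0,2,0,0,0,0,0,-4,0,0,0,-4,0,0,0,-4,0,0,0,-4,0,0,3.2,0,0,0,3.2,0,0,0,3.2,0,0,0,3.2,0,0,0,3.2,0,0,0,3.2,0,0],
)

```text
time: 15.85
ee_pos: [0.5288, -0.0911, 0.2056]
eef_rot: [-0.088, 0.996, 0.0, 0.001]
ft_force: [0.1, 0.6, 0.4]
width: 0.0003
grip_force: 0.0
```

Emit:
arm_command(
  moves=[0,3.2,0,0,0,3.2,0,0,0,3.2,0,0,0,3.2,0,0,0,3.2,0,0,0,3.2,0,0,0,3.2,0,0,0,3.2,0,0,0,3.2,0,0,0,3.2,0,0,0,3.2,0,0,0,3.2,0,0],
  fingers=100,
)

```text
time: 16.85
ee_pos: [0.4619, 0.287, 0.2057]
eef_rot: [-0.088, 0.996, 0.0, 0.0]
ft_force: [0.4, 0.3, 0.1]
width: 0.0725
grip_force: 0.0
```

Emit:
arm_command(
  moves=[-3,0,0,3.3,-3,0,0,3.3,0,0,0,0,0,0,0,0],
)

```text
time: 17.18
ee_pos: [0.5226, 0.2938, 0.2049]
eef_rot: [-0.029, 1.0, -0.0, 0.0]
ft_force: [0.3, 0.3, -0.9]
width: 0.0864
grip_force: 0.0
```

```bash
cat > w.py <<'E'
from bench import r
import cv2,numpy as np
from h import *
s=r.read_state();print(s['time'],s['ee_pos'],s['eef_rot'],np.round(s['joint_positions'],2))
i=r.camera_info('wrist');a=r.camera('wrist')[:,:,::-1]
np.savez('wi.npz',**i);cv2.imwrite('pics/w7.png',a)
c=lambda yaw,x,y:R.from_euler('z',yaw).apply([(sx*.025,sy*.0655,.056) for sx,sy in((1,1),(1,-1),(-1,-1),(-1,1))])+[x,y,0]
print(proj(i,c(-1.5097,.5011,.3035)).round().tolist())
E
python3 w.py
```

```text
17.1833 [0.52257825 0.29379465 0.20486382] [-2.94503277e-02  9.99566125e-01 -4.89247319e-04  2.26042499e-05] [-0.86  0.29  0.33  1.57 -0.09  1.29  1.11]
[[305.0, 230.0], [303.0, 92.0], [360.0, 91.0], [355.0, 230.0]]
```

```bash
python3 -c "
import cv2
a=cv2.imread('pics/w7.png');cv2.imwrite('pics/c7.png',cv2.resize(a[70:250,210:450],None,fx=3.3,fy=3.3,interpolation=cv2.INTER_CUBIC))"
```

```text
(no output)
```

View pics/c7.png

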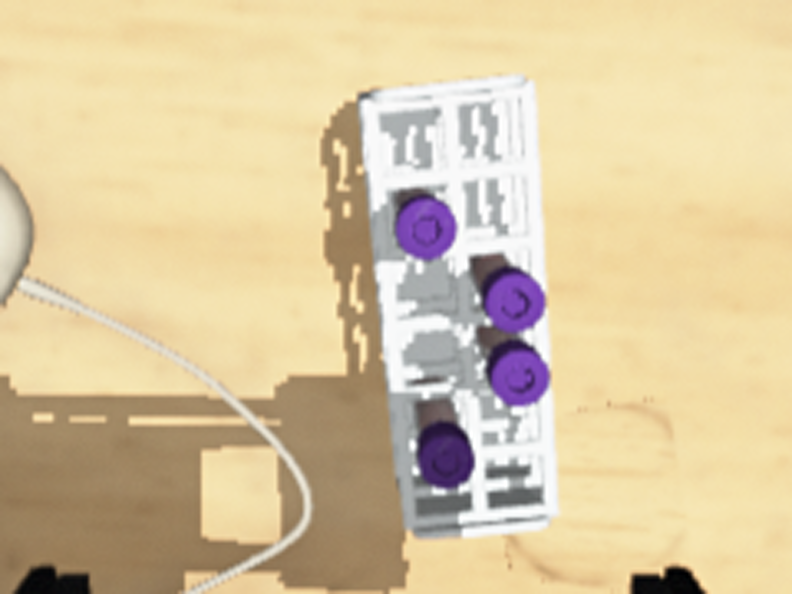

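View: the patient rack's top corners are at crop (362,98), (530,78), (555,520) and (408,530), and its four purple caps are upright.

Run:
```python
from h import *
from scipy.optimize import least_squares
i=dict(np.load('wi.npz'))
uv=np.array([(362,98),(530,78),(555,520),(408,530)])/3.3+[209.6,69.6]
q=unproj(i,uv,.056);print(q.round(4).tolist(),[round(np.linalg.norm(q[a]-q[b]),4) for a,b in((0,1),(1,2),(2,3),(3,0))])
# TL,TR at -x end (image top = world -x), left = -y
M=np.array([(-65.5,-25,56),(-65.5,25,56),(65.5,25,56),(65.5,-25,56)])/1e3
f=lambda p:R.from_euler('z',p[2]).apply(M)+[p[0],p[1],0]
s=least_squares(lambda p:(proj(i,f(p))-uv).ravel(),[.5,.3,.06]);print(s.x,(proj(i,f(s.x))-uv).round(1).tolist())
t=np.array([.52258,.29379]);y=2*.02945;d=s.x[:2]-t
fx,ly=np.array([np.cos(y),np.sin(y)]),np.array([-np.sin(y),np.cos(y)])
print('turn deg',-np.degrees(s.x[2]-y),'tool dx cm',-100*d@fx,'dy cm',100*d@ly)
```

```text
[[0.4429, 0.2895, 0.056], [0.4351, 0.3338, 0.056], [0.5603, 0.3546, 0.056], [0.5661, 0.3107, 0.056]] [np.float64(0.045), np.float64(0.1269), np.float64(0.0442), np.float64(0.1251)]
[0.50177446 0.32221134 0.16675424] [[-3.1, -2.0], [2.8, -2.4], [3.0, 2.0], [-2.6, 3.9]]
turn deg -6.17959253215806 tool dx cm 1.9096415320435602 dy cm 2.9596788404329004
```

Run:
```python
from bench import r
from h import *
i=r.camera_info('scene')
uv=np.array([(335,480),(358,460),(415,515),(393,540)])
print(unproj(i,(uv-[300,350])/2+[215,210],.056).round(3))
```

```text
[[0.549 0.355 0.056]
 [0.558 0.31  0.056]
 [0.427 0.292 0.056]
 [0.413 0.339 0.056]]
```

Emit:
arm_command(
  moves=[1.9,2.95,0,0,0,0,3,-6.2,0,0,3,0,0,0,2,0,0,0,1,0,0,0,0,0],
)

```text
time: 17.73
ee_pos: [0.4994, 0.322, 0.1138]
eef_rot: [-0.084, 0.996, -0.001, -0.001]
ft_force: [-0.2, 0.9, 0.7]
width: 0.0868
grip_force: 0.0
```

Emit:
arm_command(
  moves=[0,0,3,0,0,0,3,0,0,0,2,0,0,0,0.8,0,0,0,0.3,0,0,0,0,0],
)

```text
time: 18.23
ee_pos: [0.5015, 0.3232, 0.0257]
eef_rot: [-0.084, 0.996, 0.0, 0.001]
ft_force: [-1.0, 0.6, 0.6]
width: 0.087
grip_force: 0.0
```

Emit:
arm_command(
  moves=[0,0,0,0,0,0,0,0,0,0,0,0,0,0,0,0,0,0,0,0,0,0,0,0,0,0,0,0,0,0,0,0],
  fingers=0,
  squeeze=30,
)

```text
time: 18.9
ee_pos: [0.501, 0.3228, 0.0246]
eef_rot: [-0.084, 0.996, 0.0, -0.0]
ft_force: [-0.2, -0.8, 1.7]
width: 0.0463
grip_force: 29.8
```

Emit:
arm_command(
  moves=[0,0,-1.5,0,0,0,-2.5,0,0,0,-1,0,3,0,0,0,3,0,0,0,3,0,0,0,0,-3,0,0,0,-3,0,0,0,-3,0,0,0,-3,0,0,0,-3,0,0,0,-3,0,0],
)

```text
time: 19.9
ee_pos: [0.4424, 0.1289, 0.0744]
eef_rot: [-0.084, 0.996, 0.0, 0.0]
ft_force: [0.7, 0.3, -1.2]
width: 0.0463
grip_force: 30.0
```

Emit:
arm_command(
  moves=[0,-2.9,0,0,0,-2.9,0,0,0,-2.9,0,0,0,-2.9,0,0,0,-2.9,0,0,0,-2.9,0,0,0,-2.9,0,0,0,-2.9,0,0,0,-2.9,0,0,0,-2.9,0,0,0,-2.9,0,0,0,-2.9,0,0],
)

```text
time: 20.9
ee_pos: [0.5008, -0.2142, 0.0743]
eef_rot: [-0.084, 0.996, 0.0, 0.0]
ft_force: [0.0, 0.8, -1.7]
width: 0.0461
grip_force: 30.0
```

Emit:
arm_command(
  moves=[0,0,0,-0.4,0,0,0,0,0,0,0,0],
)

```text
time: 21.15
ee_pos: [0.5005, -0.2124, 0.0741]
eef_rot: [-0.087, 0.996, 0.0, -0.0]
ft_force: [0.1, 0.3, -2.0]
width: 0.046
grip_force: 30.0
```

```bash
sed -i 's/(.145),np.sin(.145)/(.175),np.sin(.175)/; s/.6326,-.2291,0/.6310,-.2295,0/' sf.py; python3 sf.py
python3 - <<'E'
import numpy as np
c,n=np.cos(.175),np.sin(.175)
for nm,p in dict(lanecentre=(.5372,-.2010),rightwall=(.5944,-.2758),backcontact=(.5840,-.1947),pushhome=(.5899,-.2768)).items():
    d=np.array(p)-[.6310,-.2295];print(nm,np.round([1e3*(d[0]*c+d[1]*n),1e3*(-d[0]*n+d[1]*c)],1))
E
```

```text
t 21.15 sampler xy mm [-125.5   39.6   74.1] F [ 0.2  0.3 -2. ] yaw 0.175 w 0.046
lanecentre [-87.4  44.4]
rightwall [-44.1 -39.2]
backcontact [-40.2  42.5]
pushhome [-48.7 -39.4]
```

Emit:
arm_command(
  moves=[-1,0.2,0,0,-1.2,0.24,0,0,-1.2,0,0,0,0,0,1,0,0,0,0.6,0,0,0,0.5,0,0,0,0.3,0,0,0,0.1,0,0,0,0,0],
)

```text
time: 21.9
ee_pos: [0.533, -0.2027, 0.0492]
eef_rot: [-0.087, 0.996, 0.0, -0.0]
ft_force: [0.9, 0.3, -2.6]
width: 0.0463
grip_force: 30.0
```

```bash
python3 sf.py
```

```text
t 21.9 sampler xy mm [-91.9  43.5  49.2] F [ 1.   0.2 -2.6] yaw 0.175 w 0.0463
```

Emit:
arm_command(
  moves=[-0.6,0.05,0.1,0,-0.8,0,0,0,-0.8,0,0,0,-0.8,0,0,0,-0.8,0,0,0,-0.5,0,0,0,0,0,0,0],
)

```text
time: 22.48
ee_pos: [0.577, -0.194, 0.0484]
eef_rot: [-0.088, 0.996, -0.0, 0.0]
ft_force: [-0.1, 0.3, -1.6]
width: 0.0462
grip_force: 30.0
```

```bash
python3 sf.py
```

```text
t 22.48 sampler xy mm [-47.   44.3  48.4] F [-0.   0.3 -1.6] yaw 0.177 w 0.0462
```

Emit:
arm_command(
  moves=[0,0,0.1,0,0,0,0.1,0,0,0,0,0],
)

```text
time: 22.73
ee_pos: [0.5755, -0.1948, 0.0467]
eef_rot: [-0.087, 0.996, 0.0, 0.0]
ft_force: [0.4, 0.2, -0.7]
width: 0.046
grip_force: 29.9
```

Emit:
arm_command(
  moves=[0,0,0,0,0,0,0,0,0,0,0,0,0,0,0,0],
  fingers=72,
)

```text
time: 23.07
ee_pos: [0.5757, -0.1946, 0.0466]
eef_rot: [-0.088, 0.996, 0.0, 0.0]
ft_force: [-0.0, -0.1, -0.2]
width: 0.0607
grip_force: 0.0
```

Emit:
arm_command(
  moves=[1.5,0,0,0,2,0,0,0,2,0,0,0,1.2,0,0,0,0,0,0,0],
)

```text
time: 23.48
ee_pos: [0.5074, -0.2072, 0.0465]
eef_rot: [-0.086, 0.996, 0.0, -0.0]
ft_force: [0.2, -0.0, 0.0]
width: 0.0629
grip_force: 0.0
```

Emit:
arm_command(
  moves=[0,0,0,0,0,0,0,0,0,0,0,0,0,0,0,0,0,0,0,0],
  fingers=0,
  squeeze=40,
)

```text
time: 23.9
ee_pos: [0.5106, -0.2059, 0.0466]
eef_rot: [-0.088, 0.996, -0.0, 0.0]
ft_force: [0.3, 0.5, 1.3]
width: 0.0489
grip_force: 40.0
```

```bash
python3 sf.py
```

```text
t 23.9 sampler xy mm [-114.5   44.2   46.6] F [0.4 0.4 1.3] yaw 0.176 w 0.0489
```

Emit:
arm_command(
  moves=[-0.6,0,0,0,-1,0,0,0,-1,0,0,0,-1,0,0,0,-1,0,0,0,-1,0,0,0,-0.6,0,0,0,-0.4,0,0,0,0,0,0,0],
)

```text
time: 24.65
ee_pos: [0.5765, -0.1944, 0.0466]
eef_rot: [-0.088, 0.996, -0.0, 0.0]
ft_force: [1.5, 1.2, 2.1]
width: 0.0489
grip_force: 40.0
```

```bash
python3 sf.py
```

```text
t 24.65 sampler xy mm [-47.6  44.1  46.6] F [1.7 1.  2.1] yaw 0.176 w 0.0489
```

Sliding cleanly. I'll release, back off, close the fingers and push the rack home.

Emit:
arm_command(
  moves=[0,0,0,0,0,0,0,0,0,0,0,0,0,0,0,0],
  fingers=70,
)

```text
time: 24.98
ee_pos: [0.5747, -0.1945, 0.0462]
eef_rot: [-0.088, 0.996, 0.0, -0.0]
ft_force: [0.6, -0.1, -0.4]
width: 0.0599
grip_force: 0.0
```

Emit:
arm_command(
  moves=[0.8,0,0,0,1.2,0,0,0,1.2,0,0,0,0,0,0,0],
)

```text
time: 25.32
ee_pos: [0.5406, -0.2014, 0.0463]
eef_rot: [-0.086, 0.996, 0.0, -0.001]
ft_force: [-0.2, -0.7, 0.1]
width: 0.0609
grip_force: 0.0
```

Emit:
arm_command(
  moves=[0,0,0,0,0,0,0,0,0,0,0,0,0,0,0,0,0,0,0,0,0,0,0,0,0,0,0,0,0,0,0,0,0,0,0,0],
  fingers=0,
  squeeze=10,
)

```text
time: 26.07
ee_pos: [0.5432, -0.2003, 0.0465]
eef_rot: [-0.088, 0.996, 0.0, -0.0]
ft_force: [-0.4, 0.6, -0.2]
width: 0.0091
grip_force: 0.0
```

Emit:
arm_command(
  moves=[-0.6,0,0,0,-0.6,0,0,0,-0.5,0,0,0,-0.4,0,0,0,-0.4,0,0,0,0,0,0,0],
)

```text
time: 26.57
ee_pos: [0.5686, -0.1956, 0.0464]
eef_rot: [-0.088, 0.996, -0.0, 0.0]
ft_force: [0.4, -0.2, 0.6]
width: 0.0002
grip_force: 0.0
```

```bash
python3 sf.py
```

```text
t 26.57 sampler xy mm [-55.5  44.2  46.4] F [ 0.4 -0.2  0.6] yaw 0.176 w 0.0002
```

Emit:
arm_command(
  moves=[-0.3,0,0,0,-0.3,0,0,0,-0.2,0,0,0,0,0,0,0],
)

```text
time: 26.9
ee_pos: [0.5756, -0.1945, 0.0464]
eef_rot: [-0.088, 0.996, 0.0, -0.0]
ft_force: [-0.8, 0.2, -0.4]
width: 0.0008
grip_force: 0.9
```

```bash
python3 sf.py
```

```text
t 26.9 sampler xy mm [-48.5  44.1  46.4] F [-0.8  0.3 -0.4] yaw 0.175 w 0.0008
```

Emit:
arm_command(
  moves=[-0.2,0,0,0,-0.2,0,0,0,0,0,0,0],
)

```text
time: 27.15
ee_pos: [0.5756, -0.1946, 0.046]
eef_rot: [-0.087, 0.996, 0.001, -0.004]
ft_force: [-20.1, 1.2, 14.0]
width: 0.0001
grip_force: 9.7
```

```bash
python3 sf.py
```

```text
t 27.15 sampler xy mm [-48.5  44.   46. ] F [-19.5   4.7  14. ] yaw 0.174 w 0.0001
```

Hard stop at the same depth as the control rack. I'll retreat and check by colour detection.

Emit:
arm_command(
  moves=[1,0,0,0,2,0,0,0,2,0,0,0,2,0,0,0,0,0,-4,0,0,0,-4,0,0,0,-4,0,0,0,-4,0,0,0,-4,0,0,3,0,0,0,3,0,0,0,0,0,0],
)

```text
time: 28.15
ee_pos: [0.5008, -0.1415, 0.2472]
eef_rot: [-0.09, 0.996, 0.001, 0.001]
ft_force: [0.4, 1.2, 0.1]
width: 0.0004
grip_force: 0.0
```

```bash
python3 sf.py
python3 - <<'E'
from bench import r
import cv2,numpy as np
from h import *
i=r.camera_info('side');a=r.camera('side')[:,:,::-1].copy();b=cv2.imread('pics/side0.png')
cv2.imwrite('pics/side9.png',a)
hsv=cv2.cvtColor(a,cv2.COLOR_BGR2HSV)
c,n=np.cos(.175),np.sin(.175)
def sam(P):
    d=P[:2]-[.6310,-.2295];return np.round([1e3*(d[0]*c+d[1]*n)+1.7,1e3*(-d[0]*n+d[1]*c)-4],0)
for nm,lo,hi in [('red',0,8),('yellow',20,32),('blue',100,116),('purple',125,145)]:
    m=cv2.inRange(hsv,(lo,110,40),(hi,255,255));m[:,:330]=0;m[:190]=0;m[270:]=0;m[:,450:]=0
    k,l,st,ce=cv2.connectedComponentsWithStats(m)
    for j in range(1,k):
        if st[j,4]>5: print(nm,st[j].tolist(),ce[j].round(),sam(unproj(i,ce[j],.022+.079)[0]))
# predicted front end plate top corners & check bystanders unmoved
d=cv2.absdiff(a,b).max(2)
for nm,(x0,y0,x1,y1) in dict(timer=(325,272,368,322),bottle=(394,260,414,300)).items(): print(nm,(d[y0:y1,x0:x1]>40).mean().round(3))
E
```

```text
t 28.15 sampler xy mm [-112.9  109.3  247.2] F [0.6 1.2 0.1] yaw 0.181 w 0.0004
red [370, 260, 6, 4, 18] [372. 261.] [-162. -101.]
yellow [343, 217, 3, 5, 7] [344. 219.] [-58.  80.]
blue [350, 190, 7, 28, 163] [353. 203.] [ 35. 140.]
blue [366, 204, 18, 8, 30] [374. 208.] [54. 84.]
purple [445, 199, 5, 6, 26] [447. 201.] [240.  -8.]
purple [373, 212, 11, 12, 76] [377. 217.] [12. 39.]
timer 0.1
bottle 0.141
```

Run:
```python
import cv2
a=cv2.imread('pics/side9.png');b=cv2.imread('pics/side0.png')
for nm,(x0,y0,x1,y1) in dict(timer=(325,274,368,318),bottle=(396,262,412,298)).items():
    m=cv2.matchTemplate(a[y0-8:y1+8,x0-8:x1+8],b[y0:y1,x0:x1],cv2.TM_CCOEFF_NORMED);_,v,_,p=cv2.minMaxLoc(m);print(nm,round(v,3),p,'(8,8)=unmoved')
from h import *
from bench import r
i=r.camera_info('side');c,n=np.cos(.175),np.sin(.175)
# brightness profile across end-plate top of both racks (z=.065, x=-37.5) along sampler y
y=np.arange(-76,76,3);P=np.array([[-37.5-1.7,t+4] for t in y])/1e3
g=cv2.cvtColor(a,cv2.COLOR_BGR2GRAY).astype('f4')
for z in (.05,.06,.07,.085):
    W=np.c_[P[:,0]*c-P[:,1]*n+.631,P[:,0]*n+P[:,1]*c-.2295,np.full(len(y),z)]
    uv=proj(i,W).astype('f4');print(z,[(int(t),int(q)) for t,q in zip(y,cv2.remap(g,uv[:,:1],uv[:,1:],1).ravel())])
```

```text
timer 0.903 (8, 8) (8,8)=unmoved
bottle 0.92 (8, 8) (8,8)=unmoved
0.05 [(-76, 155), (-73, 148), (-70, 148), (-67, 128), (-64, 133), (-61, 134), (-58, 134), (-55, 134), (-52, 134), (-49, 132), (-46, 133), (-43, 133), (-40, 133), (-37, 133), (-34, 133), (-31, 132), (-28, 133), (-25, 135), (-22, 119), (-19, 125), (-16, 153), (-13, 152), (-10, 153), (-7, 146), (-4, 134), (-1, 129), (2, 136), (5, 156), (8, 150), (11, 150), (14, 139), (17, 132), (20, 134), (23, 134), (26, 133), (29, 133), (32, 133), (35, 133), (38, 133), (41, 133), (44, 132), (47, 131), (50, 132), (53, 132), (56, 122), (59, 185), (62, 216), (65, 211), (68, 211), (71, 211), (74, 211)]
0.06 [(-76, 146), (-73, 148), (-70, 145), (-67, 135), (-64, 133), (-61, 135), (-58, 133), (-55, 133), (-52, 135), (-49, 134), (-46, 132), (-43, 132), (-40, 133), (-37, 133), (-34, 133), (-31, 134), (-28, 133), (-25, 136), (-22, 151), (-19, 154), (-16, 153), (-13, 154), (-10, 151), (-7, 113), (-4, 142), (-1, 213), (2, 183), (5, 128), (8, 138), (11, 138), (14, 142), (17, 133), (20, 135), (23, 133), (26, 134), (29, 134), (32, 134), (35, 134), (38
[... 614 characters left out ...]
), (47, 139), (50, 130), (53, 134), (56, 158), (59, 204), (62, 211), (65, 199), (68, 159), (71, 201), (74, 173)]
0.085 [(-76, 137), (-73, 127), (-70, 148), (-67, 134), (-64, 127), (-61, 135), (-58, 153), (-55, 145), (-52, 144), (-49, 154), (-46, 125), (-43, 132), (-40, 148), (-37, 154), (-34, 151), (-31, 149), (-28, 149), (-25, 145), (-22, 144), (-19, 124), (-16, 136), (-13, 158), (-10, 129), (-7, 110), (-4, 129), (-1, 137), (2, 142), (5, 133), (8, 128), (11, 144), (14, 136), (17, 155), (20, 211), (23, 219), (26, 168), (29, 149), (32, 150), (35, 135), (38, 155), (41, 204), (44, 209), (47, 160), (50, 147), (53, 153), (56, 151), (59, 149), (62, 148), (65, 149), (68, 148), (71, 147), (74, 147)]
```

Both end plates show at the same depth, at about y -67 to -24 and +15 to +55 in the sampler frame. The timer and bottle have not moved. Handing in.

```bash
python3 -c "
from bench import r
print(r.close_job())"
```

```text
the job is handed in; nothing more can be done
None
```

I handed the job in at about 28 s: the control rack went into the reading lane first, then the patient rack into the load lane, both pushed to a firm stop at the back wall and released. The timer and oil bottle had not moved. I did not check the stain jar, the canister or the control tubes (hidden by the sampler's right wall) at the end.

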